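# Balance a centrifuge rotor: bring each pair of vials opposite

## Task

The six vials were weighed out as three pairs, one pair to each cap colour, but the centrifuge rotor has been loaded out of balance. Rearrange the vials so that the two of each colour sit in wells directly opposite each other across the hub, all six fully down in their wells; every well is taken, so stand a vial on a clear patch of the bench while you swap. Keep the vials upright and leave the two bottles and the rubber stopper where they are.

Things in the scene. Friction and masses are not known exactly. Their poses are not given: they have to be found in the camera images.
- rotor: Fixed grey round centrifuge rotor, 181 mm across, deck 40 mm above the bench. Origin: centre of its underside, z up, any yaw. Six upright white-lined wells centred 62 mm from its axis at 0, 60, 120, 180, 240, 300 deg from its x axis towards y (opposite = 180 deg apart). Well floor 14 mm above the bench, bore tapering from 40 mm across at the mouth to 29 mm at the floor. Steel nut on the axis, 27 mm across, 62 mm up.
- black_vial_1: One of the two black-capped vials (interchangeable): closed glass vial, 25 mm across, 54 mm tall, a black screw cap over beige contents; glass 25 mm across up to 42 mm, cap above it 21 mm across. About 20 g, loose. Origin: centre of its underside, z up its axis. Starts upright in a well of the rotor, its foot on the well floor, its top 28 mm above the deck.
- black_vial_2: One of the two black-capped vials (interchangeable): closed glass vial, 25 mm across, 54 mm tall, a black screw cap over beige contents; glass 25 mm across up to 42 mm, cap above it 21 mm across. About 20 g, loose. Origin: centre of its underside, z up its axis. Starts upright in a well of the rotor, its foot on the well floor, its top 28 mm above the deck.
- blue_vial_1: One of the two blue-capped vials (interchangeable): closed glass vial, 25 mm across, 54 mm tall, a blue screw cap over violet contents; glass 25 mm across up to 42 mm, cap above it 21 mm across. About 20 g, loose. Origin: centre of its underside, z up its axis. Starts upright in a well of the rotor, its foot on the well floor, its top 28 mm above the deck.
- blue_vial_2: One of the two blue-capped vials (interchangeable): closed glass vial, 25 mm across, 54 mm tall, a blue screw cap over violet contents; glass 25 mm across up to 42 mm, cap above it 21 mm across. About 20 g, loose. Origin: centre of its underside, z up its axis. Starts upright in a well of the rotor, its foot on the well floor, its top 28 mm above the deck.
- red_vial_1: One of the two red-capped vials (interchangeable): closed glass vial, 25 mm across, 54 mm tall, a red screw cap over pale contents; glass 25 mm across up to 42 mm, cap above it 21 mm across. About 20 g, loose. Origin: centre of its underside, z up its axis. Starts upright in a well of the rotor, its foot on the well floor, its top 28 mm above the deck.
- red_vial_2: One of the two red-capped vials (interchangeable): closed glass vial, 25 mm across, 54 mm tall, a red screw cap over pale contents; glass 25 mm across up to 42 mm, cap above it 21 mm across. About 20 g, loose. Origin: centre of its underside, z up its axis. Starts upright in a well of the rotor, its foot on the well floor, its top 28 mm above the deck.
- dropper_bottle: Bystander, to be left alone: amber glass dropper bottle, 35 mm across, 103 mm tall, loose. Origin: centre of its underside.
- white_bottle: Bystander, to be left alone: closed white plastic bottle, 48 mm across, 107 mm tall, loose. Origin: centre of its underside.
- rubber_stopper: Bystander, to be left alone: orange-brown tapered rubber stopper, 31 mm across, 25 mm high, loose. Origin: centre of its underside.

How it is judged:
By the outcome, as a careful person would: the job done as asked, in the order asked, and still so for the second after the job is handed in, with the robot touching nothing.
It also fails if it takes over 88 s, if anything falls off the work surface, if the arm or the gripper's body presses on something with over 40 N, if the wrist force passes 120 N, or if a joint passes its speed limit or range.

## Robot

A 6-joint arm with a two-finger parallel gripper is mounted at the origin on a cart in front of the work surface, level with it; the furniture and walls round the work are solid. World frame = base frame: x ahead of the robot, y to its left, z up, the work surface at z = 0. Lengths are in mm, angles in rad, forces in N, time in s.
With the tool pointing down it reaches from about 300 to 750 mm from the base axis. Payload 8.5 kg.
Tool frame: the origin (TCP) lies on the centre line of the jaws, within the pads' length; the fingertips stand 11 mm ahead of it and the grasp point (between the pads) lies 8 mm behind it; z points along the fingers, y is the line along which they close (so a half turn about z gives the same grasp; the last joint's range is limited). The gripper opens to 85 mm and grips with 20 to 120 N. Pads are 22 mm wide; open, the fingers measure 114 mm over their backs; the gripper's body (76 mm by 85 mm) begins 54 mm behind the grasp point. The pads swing forward as they close: fully open they stand 13 mm farther back than shut.
Start: joints at [1.034, 0.381, 1.297, -0, 1.464, -0.215], TCP at [173.942, 521.751, 242.322] pointing down, gripper open.
Joint ranges: [-3.11, 3.11], [-0.89, 2.33], [0.22, 2.48], [-1.42, 4.56], [0.17, 2.85], [-2.88, 2.88]. Speed limits (rad/s): [2.39, 2.39, 3.14, 3.14, 3.14, 3.14].

## Interface

Orientations are given as a 3x3 rotation matrix whose columns are the frame's x, y, z axes.
In Python, from rig import manip gives the robot as it stands. Calls block until the motion is done:
- manip.reach(position, orientation): joint-space move of the TCP to a pose.
- manip.move_linear(position, speed=150, attitude=None, until_force=None): straight line of the TCP; attitude=None keeps the orientation; speed is the mean speed in mm/s. With until_force (N) it stops when the force on the tool has changed by that much, and returns True; else False.
- manip.movej(angles): joint-space move.
- manip.set_gripper(opening, squeeze=None): finger opening in mm; squeeze is the grip in N (None keeps the last); returns when the fingers have stopped.
- manip.wait(seconds).
- manip.inverse_kinematics(position, orientation): joint angles nearest the present ones, or None.
- manip.snapshot(name): name is "scene" or "top"; returns a dict with "pixels" (400x640x3 uint8, red, green, blue), "depth" (400x640 float32, mm along the optical axis (not along the pixel's ray), 0 where there is no reading), "fx", "fy", "cx", "cy" (pixels), "rvec" (rotation vector, rad) and "tvec" (3), from world to camera coordinates, as OpenCV has them. Camera axes: x right, y down, z forward; pixel columns grow to the right and rows downward; lengths in mm; the calibration is good to about 2 mm. A picture is of the moment at which its call begins.
A pose or a line that the arm cannot do raises manip.Unreachable and nothing moves.
- manip.job_done(): hands the job in; it is judged then, once.
Readings, each from a call of its own:
- manip.get_time_s(): time.
- manip.get_q(): joint angles.
- manip.get_qvel(): joint speeds.
- manip.get_tau(): joint torques, N m.
- manip.get_position(): TCP position.
- manip.get_eef_rot(): TCP orientation.
- manip.get_wrist_force(): force on the tool from outside, world axes, zero at the start.
- manip.get_ft_torque(): the same for the moment, N m.
- manip.get_opening(): finger opening in mm.
- manip.get_grasp_force(): force on a finger pad.
Only numpy, scipy, OpenCV 4.12 (cv2) and the standard library are available. Lean on these libraries where they do the work, as an engineer would, in place of code of your own. Each camera call takes 0.05 s, during which the arm holds its last target. There are 200 camera calls.

## Working session

There is one attempt and no reset: what is moved stays moved. The work goes in short steps, each a Python script; the robot and the scene stay as the last script left them, time stands still between calls to the robot, and variables do not carry over. Pictures are saved under pics/ and viewed, at most 14 in all, crops included, and the job is handed in when it is done.

```bash
ls; mkdir -p pics
python3 - <<'E'
from rig import manip
import cv2,pickle
for n in ("top","scene"):
    s=manip.snapshot(n); pickle.dump(s,open(n+".pkl","wb")); cv2.imwrite(f"pics/{n}0.png",s["pixels"][:,:,::-1])
    print(n,s["rvec"],s["tvec"],s["fx"],s["cx"],s["cy"])
print(manip.get_time_s())
E
```

```text
pics
top [ 2.16775917 -2.21967941  0.04659118] [  16.55915378  510.31058569 1344.5179045 ] 487.1428993737255 319.01403381899036 203.89131235232642
scene [ 1.97841052 -1.03919365  0.54409827] [-271.0983937   290.61751909  721.12591495] 437.6946459399678 315.60988979123624 203.49891504187647
0.1
```

View pics/top0.png

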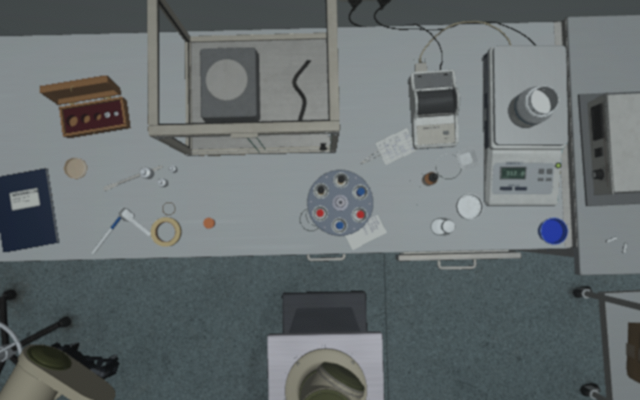

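View pics/scene0.png

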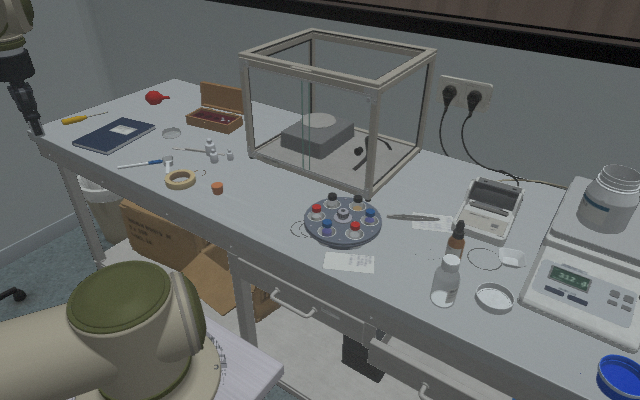

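The top view shows the rotor at about (340,203). Clockwise from the top, the caps are black (341,180), blue (361,192), red (361,214), blue (340,225), red (320,213) and black (321,190). The bench around (265,200) is clear. A 3-cycle balances it: blue (340,225) goes to the bench, black (321,190) to (340,225), red (320,213) to (321,190), then blue to (320,213). I'll localise all of these next.

```bash
cat > vis.py <<'E'
import numpy as np,cv2
from scipy.optimize import least_squares
def cloud(s):
    R=cv2.Rodrigues(np.array(s["rvec"],float))[0]; t=np.array(s["tvec"],float)
    v,u=np.mgrid[:400,:640]; d=s["depth"].astype(float)
    p=np.stack([(u-s["cx"])/s["fx"]*d,(v-s["cy"])/s["fy"]*d,d],-1)
    return (p-t)@R
def ray(s,u,v,z):
    R=cv2.Rodrigues(np.array(s["rvec"],float))[0]; t=np.array(s["tvec"],float)
    o=-R.T@t; d=R.T@np.array([(u-s["cx"])/s["fx"],(v-s["cy"])/s["fy"],1]); return o+d*(z-o[2])/d[2]
E
python3 - <<'E'
import pickle,numpy as np,cv2
from vis import *
np.set_printoptions(precision=1,suppress=True)
for n,c in (("top",(340,203)),("scene",(343,220))):
    s=pickle.load(open(n+".pkl","rb")); P=cloud(s)
    g=ray(s,*c,40)
    near=np.hypot(P[...,0]-g[0],P[...,1]-g[1])<130
    bench=P[near&(P[...,2]<15)&(P[...,2]>-15)]
    print(n,g,"bench z",np.median(bench[:,2]))
    deck=near&(P[...,2]>30)&(P[...,2]<48)
    (x,y),r=cv2.minEnclosingCircle(P[deck][:,:2].astype(np.float32)); print("deck",x,y,r,np.median(P[deck][:,2]))
    tops=near&(P[...,2]>57)&(P[...,2]<80)
    k,l,st,ce=cv2.connectedComponentsWithStats(tops.astype(np.uint8))
    for i in range(1,k):
        q=P[l==i]; print(st[i,4],ce[i],q.mean(0),ray(s,*ce[i],68),np.median(s["pixels"][l==i],0))
    for nm,uv in (("x",None),):pass
    im=s["pixels"][c[1]-60:c[1]+60,c[0]-80:c[0]+80,::-1]; cv2.imwrite(f"pics/{n}c.png",cv2.resize(im,None,fx=5,fy=5,interpolation=cv2.INTER_CUBIC))
    if n=="top":
        for uv in ((209,223),(265,200),(300,155),(340,140),(443,227)): print(uv,P[uv[1],uv[0]])
        # clear patch check
E
```

```text
top [510.3 -53.   40. ] bench z 0.3850324363234696
deck 513.2531127929688 -53.740875244140625 90.60285186767578 40.00524014342958
53 [341.4 178.5] [574.4 -57.5  67.6] [574.3 -57.4  68. ] [55. 56. 56.]
48 [320.9 189.2] [547.1  -1.9  66.7] [547.   -1.9  68. ] [55.  56.5 54.5]
51 [360.9 190.7] [ 540.6 -108.7   67.3] [ 540.5 -108.6   68. ] [ 48.  79. 121.]
78 [340.6 201.5] [513.1 -53.8  62. ] [512.8 -53.5  68. ] [129.  131.5 139. ]
51 [320.2 212.3] [485.3   1.5  67.2] [485.3   1.5  68. ] [150.  63.  62.]
52 [360.2 213.8] [ 478.9 -105.2   66.9] [ 478.9 -105.1   68. ] [151.5  57.5  57. ]
51 [339.8 224.7] [451.1 -49.9  66.9] [451.1 -49.9  68. ] [ 57.  84. 124.]
(209, 223) [464.4 309.2  24.3]
(265, 200) [526.  156.7  -4.1]
(300, 155) [650.5  54.9   1.6]
(340, 140) [690.9 -59.1  -1.3]
(443, 227) [ 438.7 -313.4  111.6]
scene [506.1 -57.8  40. ] bench z 0.779259089755737
deck 509.5798034667969 -53.73902130126953 92.40461730957031 40.364893376973924
64 [331.9 196.3] [542.1  -3.4  65.4] [538.8  -5.5  68. ] [55. 57. 57.]
63 [357.6 198.5] [569.4 -58.5  65.1] [565.6 -60.5  68. ] [55. 57. 58.]
66 [315.9 208. ] [480.4   0.8  65.6] [477.6  -1.2  68. ] [131.5  57.5  55. ]
79 [342.6 211.5] [508.3 -54.4  61.7] [500.8 -58.7  68. ] [119. 124. 129.]
72 [369.8 212.4] [ 536.  -109.9   65.5] [ 532.9 -111.4   68. ] [ 54.   84.5 120. ]
78 [326.5 223. ] [446.5 -50.8  65.9] [444.1 -52.4  68. ] [ 55.  86. 120.]
83 [354.6 225.6] [ 473.9 -106.1   65.4] [ 471.  -107.7   68. ] [131.  58.  56.]
```

View pics/topc.png

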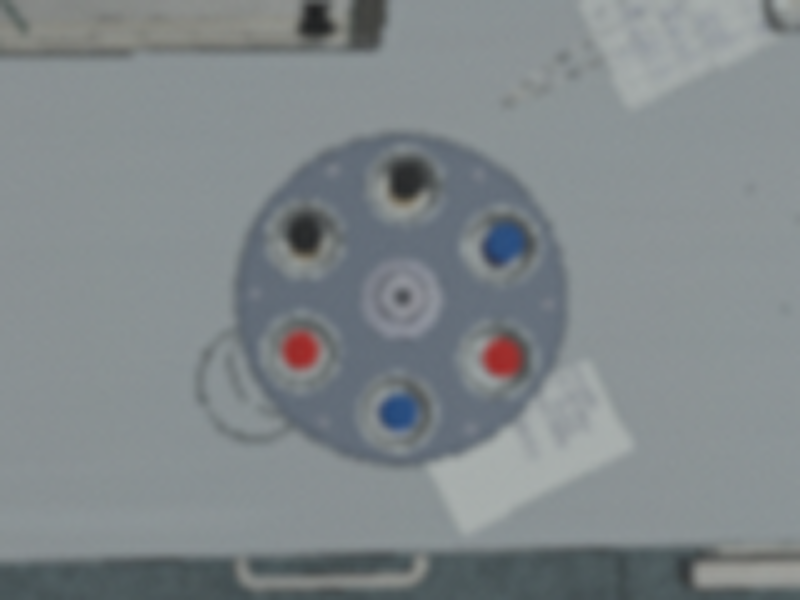

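```bash
cat > h.py <<'E'
from rig import manip
import numpy as np
C=np.array([511.5,-53.7]); YAW=np.radians(-3.4)
R=np.array([[0,1,0],[1,0,0],[0,0,-1.]])     # y of tool along world x
def R_best():
    R2=R@np.diag([-1,-1,1.]); c=[]
    for r in (R,R2):
        q=manip.inverse_kinematics([*C,124],r)
        if q is not None: c.append((abs(q[5]),r))
    return min(c,key=lambda t:t[0])[1]
def well(k):
    a=YAW+np.radians(60*k); return C+62*np.array([np.cos(a),np.sin(a)])
BENCH=np.array([500.,115.]); HI=126
def goto(xy,z=HI,speed=200): manip.move_linear([*xy,z],speed)
def pick(xy,foot):
    manip.set_gripper(44,30); goto(xy)
    hit=manip.move_linear([*xy,foot+41],90,until_force=8); 
    manip.set_gripper(10,30); print("pick",hit,manip.get_position().round(1) if hasattr(manip.get_position(),'round') else manip.get_position(),"open",manip.get_opening(),"wf",manip.get_wrist_force())
    goto(xy,HI,120); print(" lifted open",manip.get_opening(),manip.get_grasp_force())
def place(xy,foot):
    goto(xy); manip.move_linear([*xy,foot+61],120)
    hit=manip.move_linear([*xy,foot+41.5],50,until_force=6)
    print("place",hit,manip.get_position(),manip.get_wrist_force())
    return hit
def release(xy):
    manip.set_gripper(44); goto(xy,HI,120)
E
python3 - <<'E'
from h import *
import pickle
r=R_best(); print(r.tolist(), [well(k).round(1) for k in range(6)])
manip.reach([*well(3),HI],r)
pick(well(3),14)
place(BENCH,0); release(BENCH)
print(manip.get_time_s())
goto(well(1)); s=manip.snapshot("top"); print(s['pixels'][:0].shape)
goto([420,115]);
import cv2
from vis import *
for n in("top","scene"):
    s=manip.snapshot(n);pickle.dump(s,open(n+"1.pkl","wb")); cv2.imwrite(f"pics/{n}1.png",s["pixels"][:,:,::-1])
print(manip.get_time_s())
E
```

```text
[[0.0, 1.0, 0.0], [1.0, 0.0, 0.0], [0.0, 0.0, -1.0]] [array([573.4, -57.4]), array([545.6,  -1.9]), array([483.7,   1.7]), array([449.6, -50. ]), array([ 477.4, -105.5]), array([ 539.3, -109.1])]
pick False [449.9 -50.2  55.5] open 23.84930652849361 wf [0.50625101 0.62031433 4.46626783]
 lifted open 23.8701847959809 29.367687106132507
place True [500.47379658 114.93341791  41.10377813] [1.68385122 0.30862464 2.36280818]
8.45
(0, 640, 3)
10.3833
```

Run:
```python
import pickle,numpy as np
from vis import *
np.set_printoptions(precision=1,suppress=True)
for n in("top","scene"):
    s=pickle.load(open(n+"1.pkl","rb"));P=cloud(s)
    m=(np.hypot(P[...,0]-500,P[...,1]-115)<35)&(P[...,2]>43)&(P[...,2]<70)
    print(n,m.sum(),P[m].mean(0),P[m].max(0),P[m].min(0))
```

```text
top 47 [501.1 114.4  53.2] [510.9 123.6  60.3] [491.8 104.5  43.8]
scene 59 [496.  113.8  51.2] [509.  125.5  56.3] [487.5 104.5  43.9]
```

View pics/scene1.png

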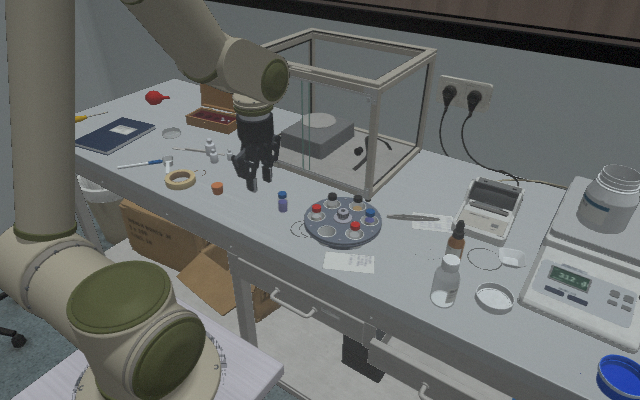

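The blue vial stands upright on the bench at (283,200), and the vial's known position puts the top camera's x bias at +0.7 mm. The rotor centre is therefore about (512.4,-53.6). Next is the rest of the cycle.

```bash
sed -i 's/C=np.array(.*); Y/C=np.array([512.4,-53.6]); Y/' h.py
python3 - <<'E'
from h import *
import pickle,cv2
for src,dst in ((1,3),(2,1)):
    pick(well(src),14); place(well(dst),14); release(well(dst))
pick([500.4,115],0); place(well(2),14); release(well(2))
goto([500,150]); manip.move_linear([480,220,180],200)
for n in("top","scene"):
    s=manip.snapshot(n);pickle.dump(s,open(n+"2.pkl","wb"))
    c=(340,203) if n=="top" else (343,220)
    im=s["pixels"][c[1]-60:c[1]+60,c[0]-80:c[0]+80,::-1]; cv2.imwrite(f"pics/{n}2.png",cv2.resize(im,None,fx=5,fy=5,interpolation=cv2.INTER_CUBIC))
print(manip.get_time_s())
from vis import *
np.set_printoptions(precision=1,suppress=True)
for n in("top","scene"):
    s=pickle.load(open(n+"2.pkl","rb"));P=cloud(s)
    for k in range(6):
        w=well(k); m=(np.hypot(P[...,0]-w[0],P[...,1]-w[1])<22)&(P[...,2]>57)
        print(n,k,w,P[m].mean(0),P[m][:,2].max(),np.median(s["pixels"][m],0))
E
```

```text
pick False [546.8  -1.9  55.6] open 23.68448216502686 wf [-0.55926121  0.2656391   5.23202343]
 lifted open 23.615225933635635 29.414027631282806
place True [450.51242532 -49.90810148  55.5543639 ] [-1.56274209  0.36668927  6.24867192]
pick False [484.9   1.8  55.6] open 23.55315104561989 wf [-0.75450447 -0.67433473  4.81311508]
 lifted open 23.70589857570729 29.415376782417297
place True [546.93910618  -1.86227241  55.2629788 ] [1.31701969 0.47708488 4.3247131 ]
pick False [500.7 115.   41.6] open 23.872704825094395 wf [-0.63181392 -0.03067285  6.18142405]
 lifted open 23.8270070345565 29.41615641117096
place True [484.50503098   1.8530199   55.58390355] [-0.05128255 -0.74463685  7.68448422]
29.1917
top 0 [574.3 -57.3] [574.5 -57.4  67.1] 74.5079414529302 [56. 56. 56.]
top 1 [546.5  -1.8] [546.3  -1.4  67.3] 73.01701584883153 [149.5  61.   59.5]
top 2 [484.6   1.8] [484.3   1.8  67.6] 72.81720775308845 [ 59.  86. 126.]
top 3 [450.5 -49.9] [450.8 -49.7  67. ] 74.96379073001984 [63. 66. 66.]
top 4 [ 478.3 -105.4] [ 478.8 -105.1   68.3] 74.71326932178795 [151.5  58.5  57. ]
top 5 [ 540.2 -109. ] [ 540.6 -108.6   67.6] 72.20852382995456 [ 49.  79. 121.]
scene 0 [574.3 -57.3] [569.3 -58.3  65.3] 70.60138334081566 [56. 57. 58.]
scene 1 [546.5  -1.8] [540.9  -3.   65.4] 69.89918116798842 [128.  56.  54.]
scene 2 [484.6   1.8] [480.2   0.8  65.4] 69.50056108884729 [ 55.  87. 120.]
scene 3 [450.5 -49.9] [446.8 -50.8  65.6] 70.33541817143478 [56.  57.5 59. ]
scene 4 [ 478.3 -105.4] [ 474.1 -106.1   65.6] 70.55612556911638 [139.  58.  57.]
scene 5 [ 540.2 -109. ] [ 536.1 -109.9   65.6] 70.2930655509313 [ 54.  86. 123.]
```

View pics/scene2.png

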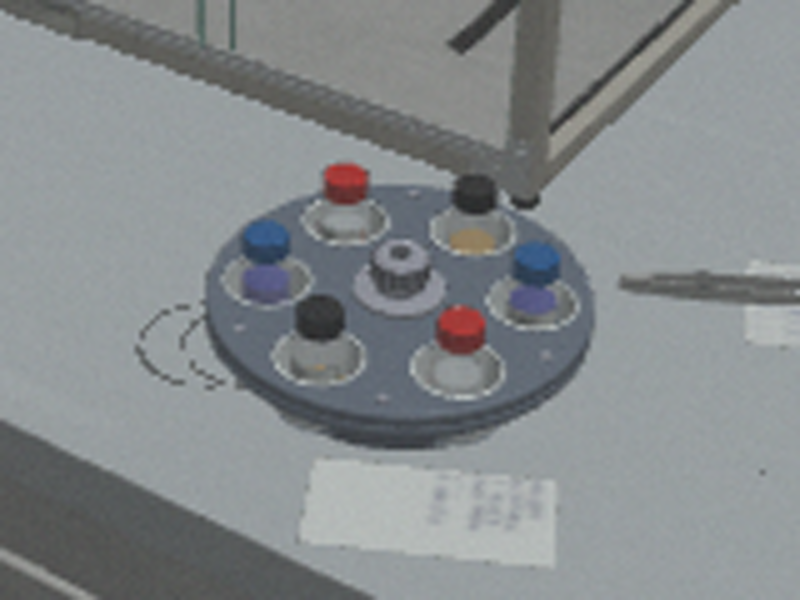

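View pics/top2.png

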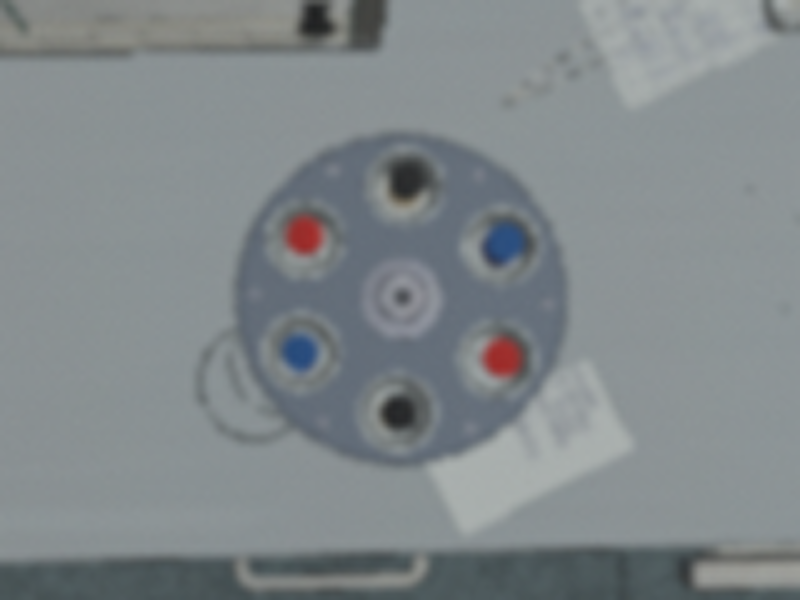

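In both pictures black faces black, blue faces blue and red faces red. All six tops are at the same seated height, so I'm handing the job in.

```bash
python3 -c "
from rig import manip
print(manip.job_done())"
```

```text
the job is handed in; nothing more can be done
None
```

The rotor is balanced and handed in: each colour pair sits in opposite wells, all six vials are upright and fully down, and my last reading before handing in was 29 s of the 88 s allowed.

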